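# Set the bead hopper's slide gate to its pointer

### The job

Set the empty bead hopper up for its next run: take its stiff slide gate by the black leaning pull and draw it out until the upright index blade on the gate stands level with the upright blade of the setting pointer on the side rail, without drawing it well past. Then let go; do not shift the pointer, and leave the two bottles beside the hopper standing where they are.

Things in the scene. Friction and masses are not known exactly. Their poses are not given: they have to be found in the camera images.
- hopper: Fixed steel bead hopper, 286 mm high: a cone 256 mm across its mouth on a stand with four short legs. Origin: centre of the underside of its base plate (210 x 240 mm), on the worktop; z up, +x to its rear, the gate and pull at its front (-x), which faces the robot more or less. A plain dish stands on the base below the outlet.
- cone_rim (a point): Foremost point of the cone's rim (hopper x = -0.123, z = 0.286; axes as the hopper's). The wall runs from here down and back to x = -0.047, z = 0.156. The cone overhangs the gate: a gripper straight down over the pull meets the rim; a tool leaning 27 degrees, its back towards the hopper's front, comes in clear.
- pull_top (a point): Middle of the pull's upper end, on its axis. The pull is a flat fin, 12 mm thick in the hopper's y, 42 mm wide, 58 mm long, leaning forward: its length runs along (-0.454, 0, 0.891), 27 degrees from vertical. A rounded bead 22 mm thick along its front edge, axis 29 mm in front of the pinch point, keeps closed fingers from slipping off forward.
- gate (a joint): Opening of the slide gate (m), 0 = shut, 0.10 = end of travel; it grows as the gate slides along the hopper's -x, level. It starts between 0 and 0.010. Stiff: sliding friction about 9 N (a little more when moving fast), no spring; it stays where it is left.
- pointer (a joint): Place of the setting pointer on its rail (m), along the hopper's -x; the gate is level with the pointer when gate equals this value. It lies between 0.035 and 0.070 and is held by friction of 15 N.
- pull_grip (a point): Where to pinch the gate's black pull, in the hopper's middle plane, 35 mm above the gate plate; moves with the gate, axes as the hopper's. The TCP may be put here with the fingers closing along the hopper's y and the tool pointing along (0.454, 0, -0.891) in its axes, along the pull. Nothing else stands within 75 mm left or right.
- gate_index (a point): Top of the gate's index: a bare metal blade 4 mm thick (along x), 14 mm wide, standing 13 mm above the gate plate on an arm at the plate's front right corner (hopper y = -0.090, z = 0.130). Axes as the hopper's. Moves with the gate.
- pointer_blade (a point): Top of the setting pointer: a metal saddle 20 mm long on the dark graduated side rail to the right of the gate (hopper y = -0.105), with an upright blade 4 mm thick (along x), 16 mm wide, its top at z = 0.158. Axes as the hopper's. The gate is set when the index blade has the same hopper x as this blade.
- reagent: Loose round bottle, 56 mm across, 100 mm high, with a screw cap, to the right of the hopper. Origin: centre of its underside, z up. A bystander.
- dropper: Loose small dropper bottle, 34 mm across, 97 mm high, to the left of the hopper. Origin: centre of its underside, z up. A bystander.

How it is judged:
By the outcome, as a careful person would: the job done as asked, in the order asked, and still so for the second after the job is handed in, with the robot touching nothing.
It also fails if it takes over 35 s, if anything falls off the work surface, if the arm or the gripper's body presses on something with over 40 N, if the wrist force passes 120 N, or if a joint passes its speed limit or range.

### The arm

A 7-joint arm with a two-finger parallel gripper is mounted at the origin on a cart in front of the work surface, level with it; the furniture and walls round the work are solid. World frame = base frame: x ahead of the robot, y to its left, z up, the work surface at z = 0. Lengths are in mm, angles in rad, forces in N, time in s.
With the tool pointing down it reaches from about 400 to 750 mm from the base axis. Payload 19.5 kg.
Tool frame: the origin (TCP) lies between the finger pads, 19 mm behind the fingertips; this is the grasp point; z points along the fingers, y is the line along which they close (so a half turn about z gives the same grasp; the last joint's range is limited). The gripper opens to 85 mm and grips with 20 to 120 N. Pads are 22 mm wide; open, the fingers measure 114 mm over their backs; the gripper's body (76 mm by 85 mm) begins 54 mm behind the grasp point. The pads swing forward as they close: fully open they stand 13 mm farther back than shut.
Start: joints at [1.206, 0.707, -0.028, 1.485, 0.022, 0.951, -0.075], TCP at [182.396, -545.279, 249.968] pointing down, gripper open.
Joint ranges: [-2.71, 2.71], [-0.32, 2.16], [-1.57, 1.52], [0, 2.45], [-1.46, 4.6], [0, 2.02], [-2.83, 2.83]. Speed limits (rad/s): [1.89, 1.89, 2.57, 2.57, 3.01, 3.01, 3.01].

### API

Orientations are given as a unit quaternion [w, x, y, z].
In Python, from plant import ctrl, viewer, ticket gives the robot as it stands.
- The arm moves only by the tool jog_arm, never from a script. Its argument "moves" is a list of rows, each a list of 3 entries, a list of its own where there are three numbers: the shift along the tool's x, y, z in cm, then the turn about the tool's z in rad, then the closure, from -1 (fully open) to 1 (shut). In form: [[[dx, dy, dz], yaw, jaw], ...]. A call has 1 to 20 rows; each row is the pose to reach, as a shift and turn from the pose commanded when the call began, along the tool's axes at that moment; what a row does not reach only later rows make up. A row lasts 1/12 s, in which the tool goes at most 41.7 mm and 7.16 degrees, less where a joint would pass 70% of its speed; a pose out of reach is approached as far as the arm can. A call with a gripper value outside its range is refused whole. The fingers move at their own pace and stop on an object; "newtons" is the grip in N (left out, the last holds). Time passes only in rows, so rows that repeat a pose let the fingers close. It gives the time, the measured TCP pose, the force, the opening and the grip force at its end, in the units of the state.
- ctrl.sense(): the state, without advancing time (a new reading comes with each control period).
- viewer.snapshot(name): name is "scene" or "top"; returns a dict with "img" (480x640x3 uint8, blue, green, red), "fovy" (degrees; the focal length in pixels is half the picture's height over the tangent of half this angle, whatever the lens; pixels are square), "cx", "cy" (the principal point, pixels), "k1" (the pictures are not rectified: a ray, as slopes to the right and down, at radius r is drawn at 1 + k1 r^2 times it, then the intrinsics apply), "origin" and "orientation" of the camera in the world. Camera axes: x right, y down, z forward; pixel columns grow to the right and rows downward; lengths in mm; the calibration is good to about 2 mm. A picture is of the moment at which its call begins. There is no depth.
- ticket.hand_in(): hands the job in; it is judged then, once.
The state is a dict: "clock": time; "q": joint angles; "joint_vel": joint speeds; "joint_torque": joint torques, N m; "ee_pos": TCP position; "orientation": TCP orientation; "force": force on the tool from outside, world axes, zero at the start; "ft_torque": the same for the moment, N m; "width": finger opening in mm; "grip_force": force on a finger pad.
Only numpy, scipy, OpenCV 4.12 (cv2) and the standard library are available. Lean on these libraries where they do the work, as an engineer would, in place of code of your own. Each camera call takes 0.05 s, during which the arm holds its last target. There are 200 camera calls.

## Working session

There is one attempt and no reset: what is moved stays moved. The work goes in short steps, Python scripts to look and compute and a tool call to move; the robot and the scene stay as the last step left them, time stands still between calls to the robot, and variables do not carry over. Pictures are saved under pics/ and viewed, at most 10 in all, crops included, and the job is handed in when it is done.

Besides the shell and the picture viewer there is one more tool, called after "Request:" as a command line: name --argument value ..., lists and objects as JSON in quotes. jog_arm: Moves the arm, as the interface text tells. Its arguments: {"type":"object","properties":{"moves":{"type":"array","items":{"type":"array"}},"newtons":{"type":"number"}},"required":["moves"]}

```bash
mkdir -p pics; cat > h.py <<'E'
import numpy as np, cv2
from scipy.spatial.transform import Rotation as R
from plant import ctrl, viewer, ticket
def rot(q): return R.from_quat([q[1],q[2],q[3],q[0]]).as_matrix()
def snap(n,f=None):
    s=viewer.snapshot(n)
    if f: cv2.imwrite('pics/'+f,s['img'])
    return s
def K(s):
    f=240/np.tan(np.radians(s['fovy'])/2); return np.array([[f,0,s['cx']],[0,f,s['cy']],[0,0,1.]]),np.array([s['k1'],0,0,0.])
def Rc(s):
    o=np.array(s['orientation'],float); return o if o.shape==(3,3) else rot(o)
def ray(s,uv):
    k,d=K(s); p=cv2.undistortPoints(np.array([[uv]],float),k,d)[0,0]
    return np.array(s['origin'],float),Rc(s)@np.array([p[0],p[1],1])
def onz(s,uv,z):
    o,d=ray(s,uv); return o+d*(z-o[2])/d[2]
def proj(s,P):
    k,d=K(s); P=np.atleast_2d(P).astype(float); c=(P-np.array(s['origin']))@Rc(s)
    return cv2.projectPoints(c,np.zeros(3),np.zeros(3),k,d)[0][:,0]
def tri(s1,a,s2,b):
    o1,d1=ray(s1,a);o2,d2=ray(s2,b)
    t=np.linalg.lstsq(np.c_[d1,-d2],o2-o1,rcond=None)[0]
    p,q=o1+d1*t[0],o2+d2*t[1]; return (p+q)/2,np.linalg.norm(p-q)
E
python3 - <<'E'
from h import *
for n in('scene','top'):
    s=snap(n,n+'0.png'); print(n,{k:v for k,v in s.items() if k!='img'})
print(ctrl.sense())
E
```

```text
scene {'fovy': 45.72940550131415, 'cx': 309.41286083203045, 'cy': 238.79342605623333, 'k1': 0.03654702172943239, 'origin': array([ 46.2334736 , 471.7908083 , 998.26075608]), 'orientation': array([ 0.15419176, -0.41013305,  0.83626687, -0.32965664])}
top {'fovy': 46.087131408829165, 'cx': 315.8107885627035, 'cy': 245.54340794028636, 'k1': 0.028244511426672538, 'origin': array([ 539.93503062,   -4.9303234 , 1345.72313808]), 'orientation': array([-0.0220058 ,  0.70870578, -0.70472085,  0.02490749])}
{'clock': 0.1, 'q': array([ 1.20632508,  0.70700292, -0.0276034 ,  1.48491001,  0.02197097,
        0.95090173, -0.07550464]), 'joint_vel': array([-8.26044562e-05, -1.00153767e-03,  3.95604779e-04, -4.55598751e-04,
       -9.03098372e-04, -5.00292802e-04, -4.41743061e-04]), 'joint_torque': array([ 2.73338555e-03, -8.84285903e+01,  1.23677049e+00, -2.36456180e+01,
        1.69590052e-02,  4.93328960e-03, -1.02593192e-04]), 'ee_pos': array([ 182.32661552, -545.11750757,  249.60600141]), 'orientation': array([-4.53399373e-04,  9.87008155e-01,  1.60669505e-01, -7.96857521e-05]), 'force': array([ 0.09443882,  0.44593825, -0.56418347]), 'ft_torque': array([-0.02639125,  0.01253266,  0.01306937]), 'grip_force': 0.0, 'width': 85.77132410143975}
```

View pics/scene0.png

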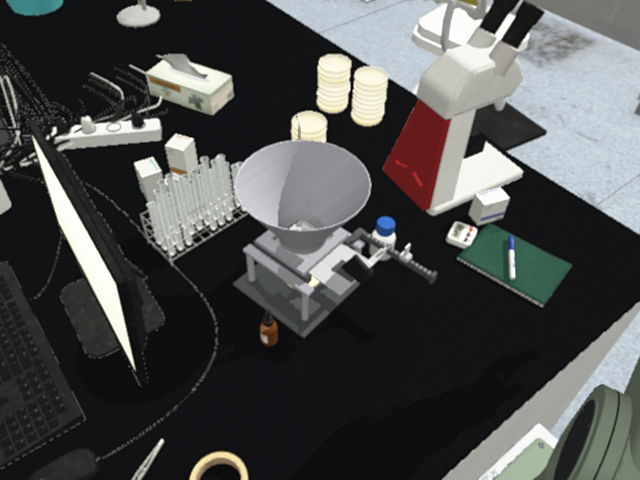

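View pics/top0.png

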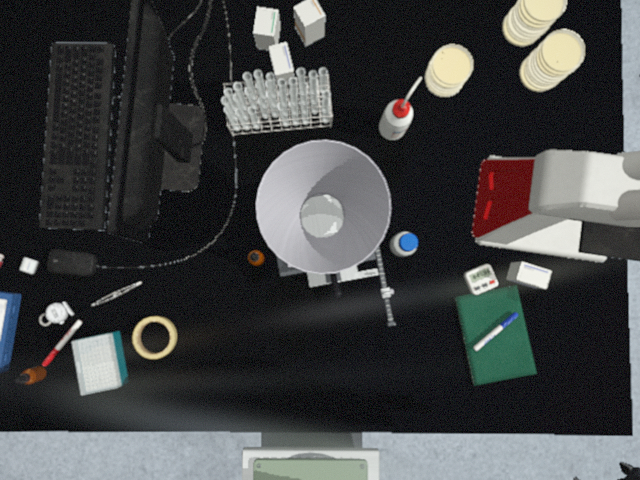

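The hopper's mouth is around top (323,207), the rail runs from about (378,250) to (391,325), and the pointer is at about (387,293). The reagent is at (404,243) and the dropper at (256,258). Next I'll enlarge the front of the hopper.

```bash
python3 - <<'E'
from h import *
a=cv2.imread('pics/scene0.png')[215:315,300:445]; b=cv2.imread('pics/top0.png')[235:335,265:410]
f=lambda i:cv2.convertScaleAbs(cv2.resize(i,None,fx=5.5,fy=5.5,interpolation=cv2.INTER_CUBIC),alpha=1.5,beta=25)
cv2.imwrite('pics/c1.png',f(a));cv2.imwrite('pics/c2.png',f(b))
s=snap('top'); g=s['img']; k,d=K(s)
# rim circle: bright greyish blob
hsv=cv2.cvtColor(g,cv2.COLOR_BGR2HSV); m=((hsv[...,2]>70)&(hsv[...,1]<60)).astype(np.uint8)
m[:,:250]=0;m[:,395:]=0;m[:140]=0;m[300:]=0
m=cv2.morphologyEx(m,cv2.MORPH_OPEN,np.ones((25,25)))
c=max(cv2.findContours(m,0,1)[0],key=cv2.contourArea)
e=cv2.fitEllipse(cv2.convexHull(c)); print(e, onz(s,e[0],286))
pts=np.array([onz(s,p[0],286)[:2] for p in cv2.convexHull(c)],np.float32); print(cv2.minEnclosingCircle(pts))
E
```

```text
((323.9638366699219, 209.37303161621094), (137.27264404296875, 142.87109375), 157.7725372314453) [678.98451933 -24.12291546 286.        ]
((677.8599243164062, -24.60990333557129), 137.2534942626953)
```

View pics/c1.png

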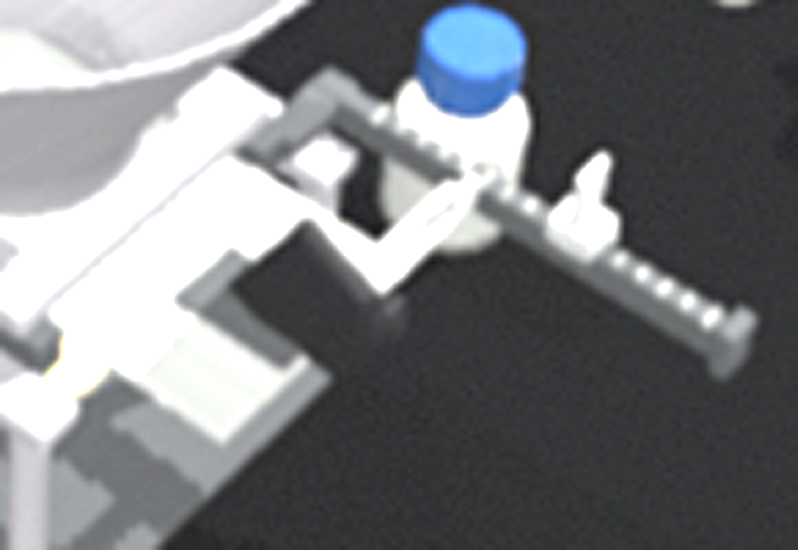

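View pics/c2.png

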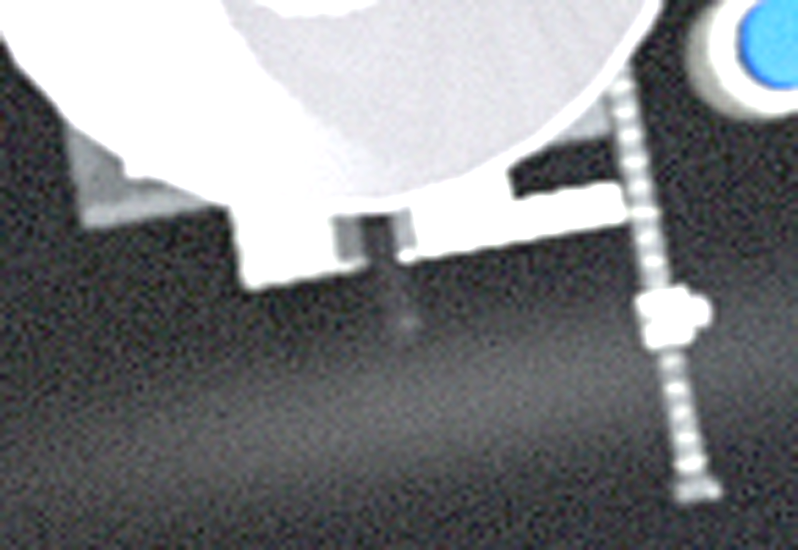

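The crops show the pointer blade top at scene ≈(409.6,243.2), the saddle at top ≈(387,292), and the rail running from top (378.1,249.5) to (391.7,324.1). The black pull at top ≈(336,285) hardly shows against the bench. Next I'll work out the hopper pose.

```bash
python3 - <<'E'
from h import *
t=snap('top');s=snap('scene')
g=cv2.GaussianBlur(cv2.cvtColor(t['img'],cv2.COLOR_BGR2GRAY),(3,3),0)
# radial edge points of rim seen from top
P=[]
for a in np.radians(np.arange(0,360,3)):
    r=np.arange(55,85,.5); u=323.5+r*np.cos(a); v=207+r*np.sin(a)
    pr=cv2.remap(g,u[None].astype(np.float32),v[None].astype(np.float32),1)[0].astype(float)
    d=pr[:-4]-pr[4:]; i=d.argmax()
    if d[i]>40: P.append(onz(t,(u[i+2],v[i+2]),286)[:2])
P=np.array(P); keep=np.ones(len(P),bool)
for _ in range(8):
    A=np.c_[2*P[keep],np.ones(keep.sum())]; x=np.linalg.lstsq(A,(P[keep]**2).sum(1),rcond=None)[0]
    c=x[:2]; rad=np.sqrt(x[2]+c@c); keep=abs(np.linalg.norm(P-c,axis=1)-rad)<2.5
print('rim',c,rad,keep.sum(),len(P))
for z in(135,): 
  a,b=onz(t,(378.1,249.5),z),onz(t,(391.7,324.1),z)
  print('rail',a,b,'yaw',np.degrees(np.arctan2((a-b)[1],(a-b)[0])),np.linalg.norm(a-b))
a,b=onz(t,(309.5,287),117),onz(t,(378.5,275),117)
print('front edge',a,b,np.degrees(np.arctan2((a-b)[1],(a-b)[0]))-90)
for p in[(235,285),(305,333),(357,283)]: print('base',onz(s,p,5))
B=tri(s,(409.6,243.2),t,(390.5,290.5));print('blade',B)
np.save('rim.npy',c)
E
```

```text
rim [685.34824297 -22.75750634] 128.633865365876 102 120
rail [ 612.65737566 -143.64117048  135.        ] [ 453.65870365 -172.23668553  135.        ] yaw 10.1955105850903 161.5496245214821
front edge [531.30311223   3.45751153 117.        ] [ 558.17965869 -146.46171119  117.        ] 10.163650567762872
base [750.51062412 113.24294066   5.        ]
base [557.87554142  67.36046698   5.        ]
base [ 590.98119984 -104.03307646    5.        ]
blade (array([ 523.84852358, -168.91801003,  151.83501221]), np.float64(3.595380835206427))
```

```bash
python3 - <<'E'
from h import *
o=[]
for n,(r,c) in(('scene',(225,300)),('top',(255,300))):
    g=np.mean([snap(n)['img'] for _ in range(8)],0)[r:r+60,c:c+90]
    np.save(n+'_avg.npy',g)
    g=np.clip((g-5)*5,0,255).astype(np.uint8)
    o.append(cv2.resize(g,None,fx=8,fy=8,interpolation=cv2.INTER_CUBIC)[:296 if n=='x' else 480])
cv2.imwrite('pics/d1.png',o[0]);cv2.imwrite('pics/d2.png',o[1])
E
```

```text
(no output)
```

View pics/d1.png

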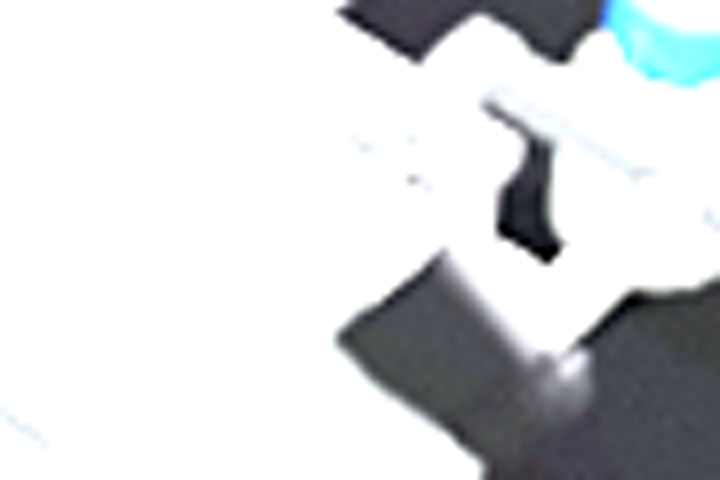

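View pics/d2.png

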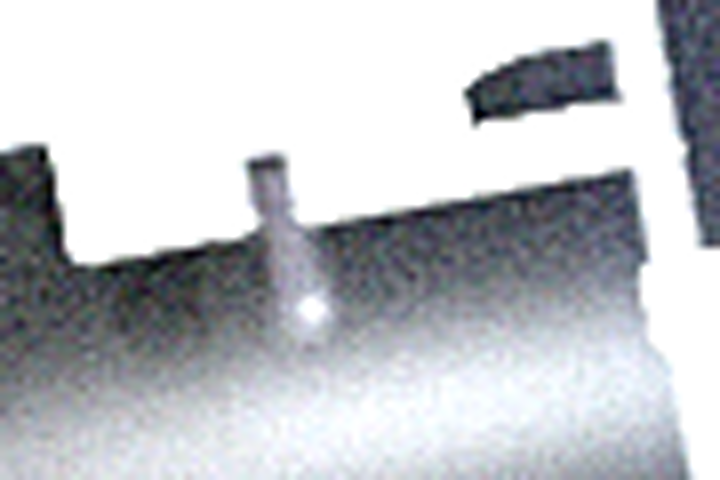

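d1 and d2 show the pull: its bead's upper end is at scene (371.2,272) and top (339,294), and the rear of its top face is at scene (355.6,256).

```bash
cat >> h.py <<'E'
yaw=np.radians(10.2); H=R.from_euler('z',yaw).as_matrix()
rim=np.array([685.35,-22.76,0])
def loc(p): return H.T@(np.asarray(p)-rim)
def wld(p): return H@np.asarray(p,float)+rim
E
python3 - <<'E'
from h import *
t=snap('top');s=snap('scene')
b,e=tri(s,(371.2,272),t,(339,294));print('bead',b,e,loc(b))
for z in(150,155,160):print(z,loc(onz(t,(339,294),z)),loc(onz(s,(371.2,272),z)))
print('rear scene z169-187',loc(onz(s,(355.6,256.3),187)),loc(onz(s,(355.6,256.3),169)))
print('plate front edge top',loc(onz(t,(309.5,287),117)),loc(onz(t,(378.5,275),117)))
for z in (130,158):print('index/ptr',z,loc(onz(s,(409.6,243.2),z)),loc(onz(t,(390.5,290.5),z)))
# predicted pixels of pull for candidate gx
for gx in(-130,-125,-120,-115,-110):
    g=np.array([gx,0,152]); ax=np.array([-.454,0,.891]); fr=np.array([-.891,0,-.454])
    top=g+18.7*ax; pts=[top,top+29*fr,top-21*fr,g-39*ax-21*fr]
    W=[wld(p) for p in pts]; print(gx,proj(s,W).round(1).tolist(),proj(t,W).round(1).tolist())
E
```

```text
bead [516.49912827 -59.82839911 148.47115246] 1.7205976208691998 [-172.74653419   -6.58164282  148.47115246]
150 [-171.99492072   -6.03214072  150.        ] [-174.10131051   -6.00226887  150.        ]
155 [-171.86096199   -5.82586051  155.        ] [-176.26654664   -2.43075632  155.        ]
160 [-171.72700326   -5.61958031  160.        ] [-178.43178276    1.14075622  160.        ]
rear scene z169-187 [-144.9610483     9.86928969  187.        ] [-136.16413552   -3.22240496  169.        ]
plate front edge top [-146.96954914   53.08251281  117.        ] [-147.06617679  -99.22675399  117.        ]
index/ptr 130 [-177.10029462 -134.84232853  130.        ] [-184.11023926 -117.14397405  130.        ]
index/ptr 158 [-188.84960315 -111.14767742  158.        ] [-183.09337681 -113.44872991  158.        ]
-130 [[355.5, 258.0], [365.5, 269.3], [348.3, 249.8], [336.6, 260.1]] [[333.7, 278.8], [335.7, 290.9], [332.3, 269.8], [329.4, 258.4]]
-125 [[353.5, 256.6], [363.5, 268.0], [346.2, 248.5], [334.7, 258.9]] [[333.3, 276.4], [335.2, 288.6], [331.9, 267.4], [329.0, 256.1]]
-120 [[351.4, 255.3], [361.4, 266.6], [344.2, 247.2], [332.8, 257.6]] [[332.9, 274.0], [334.8, 286.2], [331.5, 265.0], [328.6, 253.9]]
-115 [[349.4, 254.0], [359.4, 265.3], [342.2, 245.9], [330.9, 256.4]] [[332.5, 271.7], [334.4, 283.9], [331.1, 262.7], [328.2, 251.6]]
-110 [[347.4, 252.7], [357.4, 263.9], [340.3, 244.6], [329.0, 255.1]] [[332.1, 269.3], [334.0, 281.5], [330.7, 260.3], [327.8, 249.3]]
```

```bash
python3 - <<'E'
from h import *
o=[]
for n,(r,c) in(('scene',(225,362)),('top',(255,362))):
    g=np.mean([snap(n)['img'] for _ in range(4)],0)[r:r+50,c:c+60]
    g=np.clip(g,0,255).astype(np.uint8)
    o.append(cv2.resize(g,None,fx=6.6,fy=10,interpolation=cv2.INTER_CUBIC) if 0 else cv2.resize(g,None,fx=6.6,fy=6.6,interpolation=cv2.INTER_CUBIC))
cv2.imwrite('pics/e.png',np.hstack(o))
# target grasp orientation and joints move
z=H@np.array([.454,0,-.891]); y=H@np.array([0,1,0.])
for sg in(1,-1):
    x=np.cross(sg*y,z); print(sg,np.c_[x,sg*y,z].round(3).tolist())
print(rot(ctrl.sense()['orientation']).round(3), wld([-138,-1,152]), ctrl.sense()['clock'])
E
```

```text
1 [[-0.877, -0.177, 0.447], [-0.158, 0.984, 0.08], [-0.454, 0.0, -0.891]]
-1 [[0.877, 0.177, 0.447], [0.158, -0.984, 0.08], [0.454, -0.0, -0.891]]
[[ 0.948  0.317 -0.   ]
 [ 0.317 -0.948  0.   ]
 [-0.    -0.    -1.   ]] [549.70809084 -48.18188977 152.        ] 1.55
```

View pics/e.png

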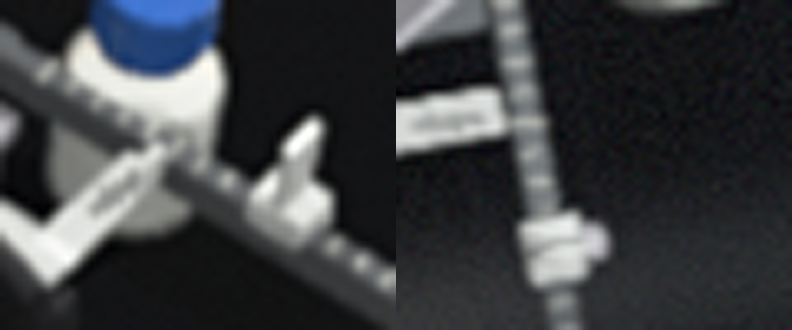

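The scene crop shows the index blade end at about (388,247) and the pointer blade end at (409.5,243.5). In the top crop the arm is at about (378,273) and the blade at about (391,291.5).

The jog only gives shifts plus a turn about the tool's z, so the tool stays vertical. I'll therefore pinch the bead at the front of the pull, with the body kept in front of the rim.

```bash
python3 - <<'E'
from h import *
s=ctrl.sense(); T=rot(s['orientation']); p=s['ee_pos']
for q in([-235,-1.5,250],[-235,-1.5,145],[-175,-1.5,145]): print(q,wld(q).round(1),(T.T@(wld(q)-p)/10).round(2))
t=snap('top')
print('dropper',loc(onz(t,(256,258),97)),'reagent',loc(onz(t,(404.5,242),100)))
E
```

```text
[-235, -1.5, 250] [454.3 -65.9 250. ] [ 40.99 -36.84   0.  ]
[-235, -1.5, 145] [454.3 -65.9 145. ] [ 40.99 -36.84  10.5 ]
[-175, -1.5, 145] [513.4 -55.2 145. ] [ 46.93 -35.98  10.5 ]
dropper [-63.67137392 158.93426575  97.        ] reagent [ -85.23891327 -170.94802144  100.        ]
```

Request:
jog_arm --moves '[[[41, -36.8, 0], 0.145, -1], [[41, -36.8, 0], 0.145, -1], [[41, -36.8, 0], 0.145, -1], [[41, -36.8, 0], 0.145, -1], [[41, -36.8, 0], 0.145, -1], [[41, -36.8, 0], 0.145, -1], [[41, -36.8, 0], 0.145, -1], [[41, -36.8, 0], 0.145, -1], [[41, -36.8, 0], 0.145, -1], [[41, -36.8, 0], 0.145, -1], [[41, -36.8, 0], 0.145, -1], [[41, -36.8, 0], 0.145, -1], [[41, -36.8, 0], 0.145, -1], [[41, -36.8, 0], 0.145, -1], [[41, -36.8, 0], 0.145, -1], [[41, -36.8, 0], 0.145, -1], [[41, -36.8, 0], 0.145, -1], [[41, -36.8, 0], 0.145, -1], [[41, -36.8, 0], 0.145, -1], [[41, -36.8, 0], 0.145, -1]]' --newtons 60

```text
clock: 3.27
ee_pos: [454.3, -66.9, 250.1]
orientation: [-0.0, 0.996, 0.088, 0.0]
force: [0.5, -0.2, 0.2]
width: 85.7
grip_force: 0.0
```

```bash
python3 - <<'E'
from h import *
s=ctrl.sense(); T=rot(s['orientation']); p=s['ee_pos']
print(s['clock'],p,loc(p),T.round(3),s['force'],s['width'],s['q'].round(2))
for q in([-235,-1.5,145],[-175,-1.5,145]): print((T.T@(wld(q)-p)/10).round(2))
a=snap('scene')['img'][150:390,220:480];b=snap('top')['img'][130:370,200:460]
cv2.imwrite('pics/f.png',cv2.resize(np.hstack([a,b]),None,fx=1.53,fy=1.53,interpolation=cv2.INTER_CUBIC))
E
```

```text
3.2667 [454.30616557 -66.87873342 250.08608906] [-235.20508154   -2.50712624  250.08608906] [[ 0.984  0.176  0.   ]
 [ 0.176 -0.984  0.   ]
 [ 0.    -0.    -1.   ]] [ 0.48353862 -0.18445284  0.18862086] 85.71482698411711 [ 0.01  0.54  0.12  1.89 -0.09  0.71 -1.22]
[ 0.02 -0.1  10.51]
[ 6.02 -0.11 10.51]
```

View pics/f.png

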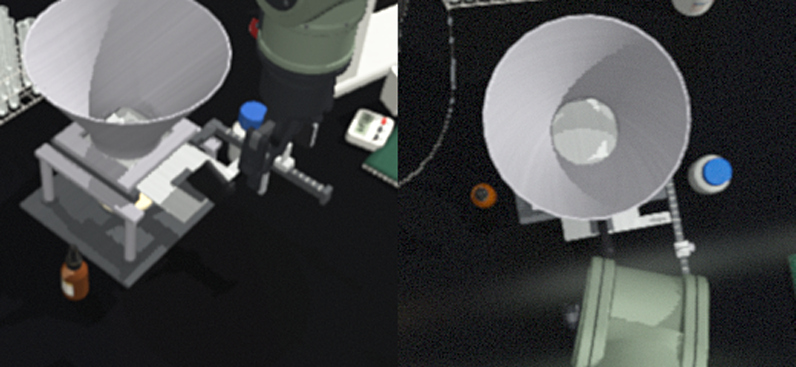

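The left half (scene) shows the open fingers hanging in front of the pull, beside the rail. The right half (top) shows the wrist clear of the rim and both bottles untouched. Next I'll go down, then straight in.

Request:
jog_arm --moves '[[[0, -0.1, 3.5], 0, -1], [[0, -0.1, 7], 0, -1], [[0, -0.1, 10.5], 0, -1], [[0, -0.1, 10.5], 0, -1], [[2, -0.1, 10.5], 0, -1], [[4, -0.1, 10.5], 0, -1], [[5, -0.1, 10.5], 0, -1], [[5.7, -0.1, 10.5], 0, -1], [[5.7, -0.1, 10.5], 0, -1], [[5.7, -0.1, 10.5], 0, -1]]'

```text
clock: 4.2
ee_pos: [510.1, -55.3, 145.9]
orientation: [0.0, 0.996, 0.089, 0.0]
force: [-1.0, 0.2, -0.5]
width: 85.5
grip_force: 0.0
```

```bash
python3 - <<'E'
from h import *
s=ctrl.sense(); T=rot(s['orientation']); p=s['ee_pos']
print(s['clock'],p,loc(p),s['force'],s['width'])
a=snap('scene')['img'][170:330,300:460];b=snap('top')['img'][200:360,265:425]
f=lambda g:cv2.convertScaleAbs(cv2.resize(g,None,fx=2.5,fy=2.5,interpolation=cv2.INTER_CUBIC),alpha=2.5)
cv2.imwrite('pics/g.png',np.hstack([f(a),f(b)]))
E
```

```text
4.2 [510.14127032 -55.33054961 145.86374496] [-178.20740955   -1.02899948  145.86374496] [-0.99282867  0.19997975 -0.45033594] 85.4539422862423
```

View pics/g.png

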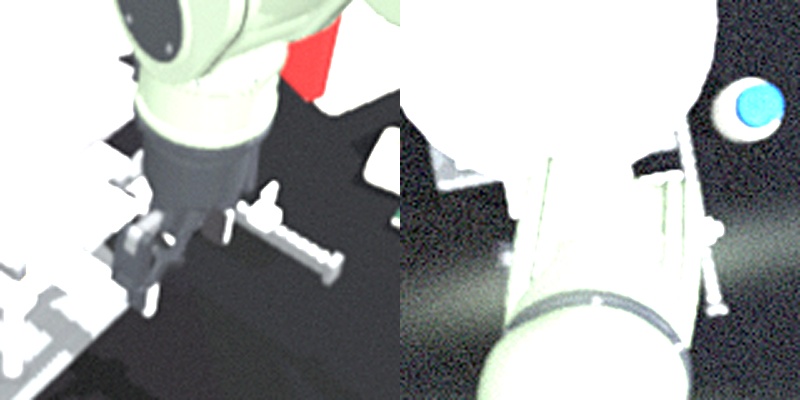

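The fingers straddle the pull, there is no contact force, and the wrist is just short of the rim. Closing now.

Request:
jog_arm --moves '[[[0, 0, 0], 0, 0.2], [[0, 0, 0], 0, 0.6], [[0, 0, 0], 0, 1], [[0, 0, 0], 0, 1], [[0, 0, 0], 0, 1], [[0, 0, 0], 0, 1], [[0, 0, 0], 0, 1], [[0, 0, 0], 0, 1]]' --newtons 60

```text
clock: 4.97
ee_pos: [510.2, -54.3, 145.2]
orientation: [-0.001, 0.996, 0.089, -0.0]
force: [-3.5, 6.1, 7.9]
width: 19.8
grip_force: 58.2
```

The width of 19.8 mm is under 22, so the pads sit slightly ahead of the bead's axis. I'll draw gently a little way, then regrip deeper where the rim no longer limits the hand.

Request:
jog_arm --moves '[[[-0.3, 0, 0], 0, 1], [[-0.6, 0, 0], 0, 1], [[-0.9, 0, 0], 0, 1], [[-1.2, 0, 0], 0, 1], [[-1.5, 0, 0], 0, 1], [[-1.5, 0, 0], 0, 1]]'

```text
clock: 5.47
ee_pos: [496.3, -56.9, 145.2]
orientation: [-0.001, 0.996, 0.089, 0.001]
force: [4.3, 5.8, 1.4]
width: 19.7
grip_force: 58.7
```

Request:
jog_arm --moves '[[[-1.5, 0, 0], 0, -0.2], [[-1.5, 0, 0], 0, -0.2], [[-1.5, 0, 0], 0, -0.2], [[-1.1, 0.05, 0], 0, -0.2], [[-0.7, 0.1, 0], 0, -0.2], [[-0.4, 0.1, 0], 0, -0.2], [[-0.4, 0.1, 0], 0, -0.2], [[-0.4, 0.1, 0], 0, 1], [[-0.4, 0.1, 0], 0, 1], [[-0.4, 0.1, 0], 0, 1], [[-0.4, 0.1, 0], 0, 1], [[-0.4, 0.1, 0], 0, 1]]'

```text
clock: 6.47
ee_pos: [491.5, -57.9, 145.1]
orientation: [-0.001, 0.996, 0.09, -0.0]
force: [-3.9, 11.7, 7.9]
width: 17.7
grip_force: 57.8
```

```bash
python3 - <<'E'
from h import *
s=ctrl.sense(); p=s['ee_pos']
print(s['clock'],p,loc(p),s['force'],s['width'],s['grip_force'])
t=snap('top');sc=snap('scene')
a=sc['img'][225:285,345:445];b=t['img'][245:305,340:440]
f=lambda g:cv2.convertScaleAbs(cv2.resize(g,None,fx=4,fy=4,interpolation=cv2.INTER_CUBIC),alpha=1.3)
cv2.imwrite('pics/i.png',np.hstack([f(a),f(b)]))
E
```

```text
6.4667 [491.4612961  -57.91131982 145.14636137] [-197.04917316   -0.2610438   145.14636137] [-3.8738404  11.68306441  7.85403715] 17.67563624829229 57.7646541595459
```

View pics/i.png

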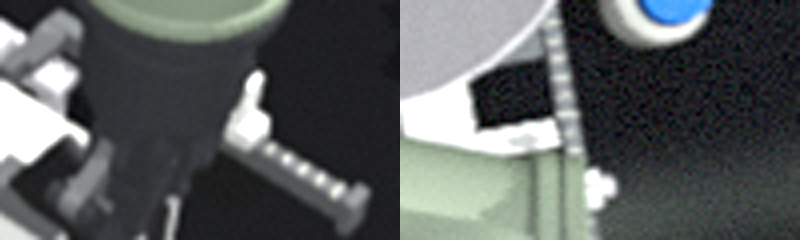

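The picture shows the fingers on the bead, the pointer still in place, and the index arm (top, about (372,280)) short of it. I had counted the offsets from the wrong base, so the pads are still too far forward. I'll regrip 18 mm deeper, opening before moving.

Request:
jog_arm --moves '[[[0, 0, 0], 0, -0.2], [[0, 0, 0], 0, -0.2], [[0, 0, 0], 0, -0.2], [[0, -0.2, 0], 0, -0.2], [[0.6, -0.2, 0], 0, -0.2], [[1.2, -0.2, 0], 0, -0.2], [[1.8, -0.2, 0], 0, -0.2], [[1.8, -0.2, 0], 0, -0.2], [[1.8, -0.2, 0], 0, 1], [[1.8, -0.2, 0], 0, 1], [[1.8, -0.2, 0], 0, 1], [[1.8, -0.2, 0], 0, 1], [[1.8, -0.2, 0], 0, 1], [[1.8, -0.2, 0], 0, 1]]'

```text
clock: 7.73
ee_pos: [509.1, -54.5, 145.2]
orientation: [-0.0, 0.996, 0.089, -0.0]
force: [-1.8, -0.8, 6.1]
width: 20.0
grip_force: 58.5
```

```bash
python3 - <<'E'
from h import *
s=ctrl.sense(); p=s['ee_pos']
print(s['clock'],p,loc(p),s['force'],s['width'],s['grip_force'])
t=snap('top');sc=snap('scene')
np.set_printoptions(linewidth=200)
A=np.load('top_avg.npy').mean(2)
print('top init r264-288,c362-383');print(A[9:33,62:84].astype(int))
B=np.load('scene_avg.npy').mean(2)
print('scene init r240-266,c366-390');print(B[15:42,66:90].astype(int))
for z in(117,130):
    print(z,loc(onz(t,(370.2,273.2),z)),loc(onz(sc,(379.5,253.5),z)))
E
```

```text
7.7333 [509.1047192  -54.49435944 145.16905064] [-1.79079502e+02 -2.24674007e-02  1.45169051e+02] [-1.79926503 -0.78099837  6.10968059] 20.02919247831368 58.548898100852966
top init r264-288,c362-383
[[ 15  18  19  22  23  22  25  23  23  19  23  22  20  22  29  70 130 161 170 158 111  48]
 [ 19  20  14  20  23  22  22  20  21  19  21  22  20  20  22  58 104 132 141 133  96  43]
 [ 20  20  17  24  22  22  17  17  20  20  15  18  15  11  18  43  82 110 119 117  93  47]
 [ 21  18  20  17  22  21  18  12  12  14  20  21  24  29  29  39  70 106 128 131 109  61]
 [ 11  14  15  14  18  20  22  25  33  58  90 119 129 134 128  91  70 115 148 160 139  87]
 [ 21  21  28  43  82 118 132 135 135 148 175 200 211 212 204 155  92 124 148 147 133  93]
 [118 130 130 139 168 200 213 214 211 208 210 216 219 219 214 169  95 101 123 127 120  90]
 [200 210 209 206 204 209 216 214 212 211 210 209 210 214 212 177 108  86 110 119 116  90]
 [214 216 213 206 191 185 196 190 181 177 177 174 179 200 211 196 141 107 127 138 139 118]
 [214 209 194 178 167 165 169 169 162 161 171 171 172 193 213 210 166 140 163 171
[... 3471 characters left out ...]
 25  26  20  16  15]
 [229 233 239 244 249 245 237 234 212 158  91  33   7   6  10  14  16  16  15  16  15  15  17  18]
 [219 229 231 236 244 249 246 232 164  89  33   9   9  11  14  15  16  16  17  18  17  18  18  17]
 [179 221 227 228 234 242 240 181  96  32  10  11  16  17  17  17  18  18  17  17  18  18  17  19]
 [128 192 224 229 228 210 173 102  36  10  13  17  20  18  18  19  18  18  18  17  18  18  18  17]
 [ 85 141 196 221 199 144  84  34  11  14  17  20  20  20  18  19  18  17  18  18  18  18  17  18]]
117 [-140.12557333  -82.13935487  117.        ] [-142.37124773  -80.25865815  117.        ]
130 [-140.12381532  -80.81220951  130.        ] [-148.25812212  -70.2250498   130.        ]
```

```bash
python3 - <<'E'
from h import *
t=snap('top');sc=snap('scene')
for x in(-136,-140,-144,-148):
    W=[wld(q) for q in([x,-83,130],[x,-97,130],[x,-83,117],[x,-97,117])]
    print(x,'S',proj(sc,W).round(1).tolist(),'T',proj(t,W).round(1).tolist())
for x in(-180,-184,-188):
    W=[wld(q) for q in([x,-97,158],[x,-113,158],[x,-97,140],[x,-113,140])]
    print(x,'S',proj(sc,W).round(1).tolist(),'T',proj(t,W).round(1).tolist())
A=cv2.imread('pics/scene0.png').mean(2).astype(int);print('S r238-262,c396-416');np.set_printoptions(linewidth=200);print(A[238:263,396:416])
A=cv2.imread('pics/top0.png').mean(2).astype(int);print('T r284-303,c378-398');print(A[284:304,378:398])
E
```

```text
-136 S [[378.5, 247.0], [382.6, 243.3], [377.8, 251.2], [381.9, 247.5]] T [[370.9, 271.1], [377.3, 270.0], [370.3, 271.3], [376.6, 270.2]]
-140 S [[380.0, 248.0], [384.1, 244.2], [379.4, 252.2], [383.5, 248.4]] T [[371.2, 273.0], [377.6, 271.9], [370.6, 273.1], [376.9, 272.0]]
-144 S [[381.6, 249.0], [385.7, 245.2], [380.9, 253.2], [385.0, 249.4]] T [[371.5, 274.8], [377.9, 273.7], [370.9, 274.9], [377.2, 273.8]]
-148 S [[383.2, 250.0], [387.3, 246.2], [382.5, 254.1], [386.6, 250.4]] T [[371.9, 276.6], [378.3, 275.5], [371.2, 276.7], [377.6, 275.6]]
-180 S [[401.8, 244.9], [406.5, 240.5], [400.7, 250.8], [405.3, 246.5]] T [[382.5, 290.4], [390.0, 289.1], [381.5, 290.3], [388.9, 289.0]]
-184 S [[403.5, 245.9], [408.1, 241.5], [402.3, 251.9], [406.9, 247.5]] T [[382.9, 292.3], [390.4, 291.0], [381.8, 292.1], [389.2, 290.8]]
-188 S [[405.1, 246.9], [409.8, 242.5], [403.9, 252.9], [408.5, 248.5]] T [[383.2, 294.2], [390.7, 292.8], [382.2, 294.0], [389.6, 292.7]]
S r238-262,c396-416
[[ 79  12  16  19  22  21  18  19  20  19  19  20  19  21  21  20  17  19  20  20]
 [ 62  14  16  20  20  1
[... 2949 characters left out ...]
06 168 103  52  49  41  45  46  43]
 [ 56  43  44  72 139 193 205 202 198 198 200 187 147  80  48  43  46  40  47  49]
 [ 51  51  46  63 124 174 181 165 147 142 138 121  88  46  50  42  50  45  49  53]
 [ 48  49  40  47  75 111 115 109 106 100  86  62  45  47  48  52  50  46  56  48]
 [ 53  53  53  50  46  63  70 101 112 115 102  70  42  50  47  47  55  47  42  47]
 [ 45  56  49  51  51  51  74 113 141 142 123  88  55  44  48  53  44  46  47  46]
 [ 54  55  52  54  55  60  74 111 133 126 109  84  55  51  49  52  52  54  47  47]
 [ 49  53  57  48  54  47  66  91 106 106 104  78  58  48  46  49  46  48  47  49]
 [ 56  51  49  54  51  48  64  83 100 105  96  84  55  41  47  53  48  45  41  45]]
```

```bash
cat > arm.py <<'E'
from h import *
def arm(cols=(370,372,374)):
    t=snap('top'); g=np.mean([t['img']]+[snap('top')['img'] for _ in range(3)],0).mean(2)
    return edges(t,g,cols)
def edges(t,g,cols,r0=0,c0=0,lo=262,hi=318):
    out=[]
    for c in cols:
        p=g[lo-r0:hi-r0,c-c0]; i=np.arange(len(p)-1)
        up=[k+(110-p[k])/(p[k+1]-p[k]) for k in i if p[k]<110<=p[k+1]]; dn=[k+(p[k]-110)/(p[k]-p[k+1]) for k in i if p[k]>=110>p[k+1]]
        out.append([c,[round(loc(onz(t,(c,lo+e),117))[0],1) for e in up],[round(loc(onz(t,(c,lo+e),117))[0],1) for e in dn]])
    return out
E
python3 - <<'E'
from arm import *
t=snap('top'); print(edges(t,np.load('top_avg.npy').mean(2),(370,372,374),255,300,256,310))
print(arm()); g=snap('top')['img'].mean(2).astype(int); np.set_printoptions(linewidth=200); print(g[266:300,364:394])
E
```

```text
[[370, [np.float64(-130.5)], [np.float64(-109.1), np.float64(-146.6)]], [372, [np.float64(-130.2)], [np.float64(-109.4), np.float64(-146.8)]], [374, [np.float64(-130.0)], [np.float64(-109.2), np.float64(-146.5)]]]
[[370, [np.float64(-197.5), np.float64(-205.4)], [np.float64(-200.3)]], [372, [np.float64(-139.4)], []], [374, [np.float64(-139.4)], []]]
[[ 26  20  29 ...   5  25  12]
 [ 22  16  25 ...  20  25  25]
 [ 21  27  22 ...  24  13  30]
 ...
 [153 154 150 ...  61  50  58]
 [155 153 145 ...  55  57  57]
 [157 154 147 ...  57  58  50]]
```

Request:
jog_arm --moves '[[[-0.25, 0, 0], 0, 1], [[-0.5, 0, 0], 0, 1], [[-0.75, 0, 0], 0, 1], [[-1.0, 0, 0], 0, 1], [[-1.25, 0, 0], 0, 1], [[-1.5, 0, 0], 0, 1], [[-1.75, 0, 0], 0, 1], [[-2.0, 0, 0], 0, 1], [[-2.25, 0, 0], 0, 1], [[-2.5, 0, 0], 0, 1], [[-2.5, 0, 0], 0, 1], [[-2.5, 0, 0], 0, 1]]'

```text
clock: 9.23
ee_pos: [485.6, -58.9, 145.2]
orientation: [0.0, 0.996, 0.089, 0.001]
force: [5.2, -1.3, -0.3]
width: 20.2
grip_force: 58.8
```

```bash
python3 - <<'E'
from arm import *
print(loc(ctrl.sense()['ee_pos']))
print(arm((366,368,370,372,374,376)))
E
```

```text
[-203.04720559   -0.2160718   145.21174442]
[[366, [np.float64(-172.0)], []], [368, [np.float64(-175.9)], []], [370, [np.float64(-169.9), np.float64(-181.0)], [np.float64(-173.9)]], [372, [np.float64(-169.1), np.float64(-213.2)], [np.float64(-173.2), np.float64(-230.0)]], [374, [np.float64(-230.1)], []], [376, [np.float64(-169.4)], []]]
```

Request:
jog_arm --moves '[[[0, 0, 0], 0, -0.5], [[0, 0, 0], 0, -0.5], [[0, 0, 0], 0, -0.5], [[0, 0, 0], 0, -0.5], [[-3, 0, 0], 0, -0.5], [[-6, 0, 0], 0, -0.5], [[-9, -2, 0], 0, -0.5], [[-10, -5, -2], 0, -0.5], [[-10, -9, -4], 0, -0.5], [[-10, -13, -6], 0, -0.5], [[-10, -16, -6], 0, -0.5], [[-10, -16, -6], 0, -0.5], [[-10, -16, -6], 0, -0.5]]'

```text
clock: 10.52
ee_pos: [357.5, 83.4, 205.5]
orientation: [-0.0, 0.996, 0.091, 0.0]
force: [1.0, -0.4, -0.1]
width: 64.0
grip_force: 0.0
```

```bash
python3 - <<'E'
from arm import *
print(loc(ctrl.sense()['ee_pos']))
np.set_printoptions(linewidth=220,threshold=10**6)
print(arm((366,368,370,372,374,376,378)))
for n in('top','scene'):
    g=np.mean([snap(n)['img'] for _ in range(4)],0).mean(2); np.save(n+'2.npy',g)
T=np.load('top2.npy').astype(int);S=np.load('scene2.npy').astype(int)
print('T r276-302 c366-397');print(T[276:302,366:397])
print('S r238-270 c380-416');print(S[238:270,380:416])
E
```

```text
[-303.8505172   162.53070196  205.46355301]
[[366, [np.float64(-169.5)], [np.float64(-185.5)]], [368, [np.float64(-169.4)], [np.float64(-184.8)]], [370, [np.float64(-169.5)], [np.float64(-185.1)]], [372, [np.float64(-168.0)], [np.float64(-184.5)]], [374, [np.float64(-168.4)], [np.float64(-183.4)]], [376, [np.float64(-169.0)], [np.float64(-184.7)]], [378, [np.float64(-119.7), np.float64(-167.8)], [np.float64(-125.4), np.float64(-185.2)]]]
T r276-302 c366-397
[[ 24  19  20  17  23  18  20  17  23  21  21  22  22  54  94 116 129 128  99  51  27  22  16  17  22  19  23  23  28  17  16]
 [ 18  23  28  19  18  16  22  20  23  22  26  24  20  47  90 129 148 145 118  64  23  15  21  21  23  25  22  20  21  24  22]
 [ 21  20  20  24  23  22  26  21  25  17  19  26  23  42  98 148 159 144 118  76  33  24  23  29  20  21  19  27  20  23  21]
 [ 18  12  20  21  20  19  21  25  25  22  20  23  21  35  78 125 136 130 121  89  41  14  23  23  23  21  25  18  25  25  20]
 [ 23  17  22  22  20  22  20  25  25  21  23  21  19  27  66 105 120 125 120  89  38  28  16  24  20  31  26  24  17  24  28]
 [ 
[... 6689 characters left out ...]
37  37  37  36  49  78  93  97 105 101  94  94  94  93  94  94  93  94  94  94  93  93  94  94  94  95  97  94]
 [ 37  37  37  37  37  36  36  37  38  36  36  35  49  79  93  97 104 100  94  94  94  94  94  94  94  93  93  93  94  94  94  94  95  97  95  88]
 [ 37  37  37  37  37  37  36  36  38  37  37  35  50  80  93  96 103  98  94  93  93  94  94  94  94  94  94  93  93  94  94  95  97  96  91  81]
 [ 37  37  37  39  46  45  39  36  36  37  36  36  52  83  94  97 102  98  93  93  94  93  93  94  94  94  94  93  94  94  94  96  96  91  82  75]
 [ 37  37  36  47  62  63  51  39  36  36  36  36  56  88  95  97 101  97  94  93  93  93  93  94  94  93  94  93  94  94  96  96  92  83  70  74]]
```

Request:
jog_arm --moves '[[[-6, 0, -5], 0, -0.5], [[-11, 4, -5], 0, -0.5], [[-11, 49, -5], 0, -0.5], [[-11, 49, -5], 0, -0.5], [[-11, 49, -5], 0, -0.5], [[-11, 49, -5], 0, -0.5], [[-11, 49, -5], 0, -0.5], [[-11, 49, -5], 0, -0.5], [[-11, 49, -5], 0, -0.5], [[-11, 49, -5], 0, -0.5], [[-11, 49, -5], 0, -0.5], [[-11, 49, -5], 0, -0.5], [[-11, 49, -5], 0, -0.5], [[-11, 49, -5], 0, -0.5], [[-11, 49, -5], 0, -0.5], [[-11, 49, -5], 0, -0.5], [[-11, 49, -5], 0, -0.5], [[-11, 49, -5], 0, -0.5]]'

```text
clock: 12.62
ee_pos: [336.3, -420.0, 254.8]
orientation: [-0.0, 0.996, 0.089, -0.0]
force: [0.3, 0.5, 0.3]
width: 64.0
grip_force: 0.0
```

```bash
python3 - <<'E'
from arm import *
s=ctrl.sense();print(s['clock'],loc(s['ee_pos']))
np.set_printoptions(linewidth=220,threshold=10**6)
for n in('top','scene'):
    g=np.mean([snap(n)['img'] for _ in range(4)],0).mean(2); np.save(n+'2.npy',g)
S=np.load('scene2.npy').astype(int)
print('S r236-268 c386-416');print(S[236:268,384:416])
t=snap('top');sc=snap('scene')
for x in(-176,-180,-184):
    W=[wld(q) for q in([x,-83,130],[x,-97,130],[x,-83,117],[x,-97,117])]
    print(x,'S',proj(sc,W).round(1).tolist(),'T',proj(t,W).round(1).tolist())
E
```

```text
12.6167 [-413.85643779 -329.13058243  254.76250962]
S r236-268 c386-416
[[130 126 127 140 171 216 234 242 244 244 240 174  73  14  17  19  20  20  19  18  21  20  20  19  21  19  20  19  20  20  20  19]
 [217 217 218 224 232 241 242 243 241 242 241 186  83  15  17  19  21  19  20  21  21  19  20  20  21  20  21  20  19  20  19  21]
 [238 239 239 240 241 242 240 240 240 242 236 176  77  15  17  20  21  19  19  20  20  20  19  19  20  20  20  20  21  19  20  20]
 [236 237 238 239 239 239 239 239 240 239 219 149  62  14  18  18  20  20  20  21  20  20  19  20  20  19  20  19  19  20  19  20]
 [227 230 232 235 237 237 238 239 239 233 195 120  46  13  18  19  20  19  19  20  20  20  20  19  18  19  17  19  19  20  20  20]
 [214 218 223 230 235 237 237 237 233 220 169  92  30  16  19  20  19  20  19  20  19  20  18  16  14  17  15  16  19  19  20  20]
 [195 206 210 217 225 231 228 223 217 200 147  72  22  16  19  20  20  21  20  20  19  17  13  14  46  80  52  21  17  18  20  20]
 [173 195 188 183 184 195 198 199 195 181 129  58  17  17  19  19  21  19  18  19  17  13  12  60 139 182 122  
[... 2881 characters left out ...]
 58  60  67  78 110]
 [ 17  42  88 130 148 151 159 162 172 200 211 208 160  81  27  15  15  17  17  16  18  23  33  44  55  57  57  58  58  58  63  82]
 [ 39  84 125 149 161 173 201 208 213 226 212 163  93  35  13  15  17  17  17  18  17  18  19  27  40  49  55  57  58  57  58  61]]
-176 S [[394.3, 257.0], [398.4, 253.1], [393.6, 261.1], [397.6, 257.3]] T [[374.2, 289.5], [380.6, 288.4], [373.5, 289.4], [379.9, 288.3]]
-180 S [[395.9, 258.0], [400.0, 254.1], [395.2, 262.1], [399.2, 258.3]] T [[374.5, 291.3], [380.9, 290.2], [373.9, 291.3], [380.2, 290.1]]
-184 S [[397.6, 259.0], [401.6, 255.1], [396.8, 263.2], [400.8, 259.3]] T [[374.8, 293.2], [381.3, 292.1], [374.2, 293.1], [380.5, 292.0]]
```

```bash
cat > prof.py <<'E'
from h import *
def prof(s,g,ys,z,xs):
    o=[]
    for y in ys:
        p=proj(s,[wld([x,y,z]) for x in xs]).astype(np.float32)
        o.append(cv2.remap(g.astype(np.float32),p[None,:,0],p[None,:,1],cv2.INTER_CUBIC)[0])
    return np.array(o).astype(int)
E
python3 - <<'E'
from prof import *
np.set_printoptions(linewidth=220)
sc=snap('scene');t=snap('top');S=np.load('scene2.npy');T=np.load('top2.npy')
x1=np.arange(-168,-202,-1.5);print(x1.astype(int))
print('S ptr');print(prof(sc,S,(-96,-99,-102,-105,-108,-111),158,x1))
print('S idx');print(prof(sc,S,(-78,-81,-84,-87,-90,-93,-96),130,x1))
print('T ptr');print(prof(t,T,(-96,-99,-102,-105,-108,-111,-114,-117),158,x1))
print('T idx');print(prof(t,T,(-81,-84,-87,-90,-93,-96),130,x1))
S0=cv2.imread('pics/scene0.png').mean(2);S0[225:285,300:390]=np.load('scene_avg.npy').mean(2)
T0=cv2.imread('pics/top0.png').mean(2);T0[255:315,300:390]=np.load('top_avg.npy').mean(2)
print('S0 idx',(x1+38.5)[:3]);print(prof(sc,S0,(-78,-81,-84,-87,-90,-93,-96),130,x1+38.5))
print('T0 idx');print(prof(t,T0,(-72,-78,-81,-84,-87,-90,-93,-96),130,x1+38.5))
E
```

```text
[-168 -169 -171 -172 -174 -175 -177 -178 -180 -181 -183 -184 -186 -187 -189 -190 -192 -193 -195 -196 -198 -199 -201]
S ptr
[[ 14  16  18  19  20  20  19  19  20  18  11  26  79 159 221 227 197 170 168 148 106  54  13]
 [ 16  19  20  20  21  20  19  20  19  15  11  45 118 219 264 245 199 170 154 115  67  26  13]
 [ 19  19  19  20  21  20  18  19  18  14  12  49 131 229 255 241 199 169 120  67  29  12  16]
 [ 19  20  19  20  19  20  20  19  17  14  10  45 135 230 254 243 190 125  61  24  13  16  20]
 [ 20  20  19  19  19  20  19  19  18  12  10  49 139 225 261 224 146  74  26  16  16  19  20]
 [ 19  20  20  21  21  20  20  20  18  12  11  46 115 171 178 127  76  32  14  15  19  19  18]]
S idx
[[111  81  49  25  19  29  84 138 179 185 176 168 154 145 142 135 110  76  36  22  21  22  23]
 [ 75  61  52  44  41  61 130 200 223 200 183 172 166 155 145 134 111  80  50  44  42  43  45]
 [ 56  57  57  54  52  76 133 188 186 172 177 187 185 163 142 127 106  76  61  61  59  62  60]
 [ 56  55  56  54  50  61  95 110 106 124 159 186 177 149 132 123 112 101 100  97  98  98  92]
 [ 71  71  75  70  6
[... 2373 characters left out ...]
4  15  17  22  21  20  25  26  23]
 [ 77 163 211 224 211 193 174 169 181 205 188 128  61  18  13  20  20  19  20  23  22  20  23]
 [ 56 134 194 222 211 190 168 160 166 188 186 140  69  17  12  16  20  19  22  26  28  26  23]
 [ 59 122 185 213 214 195 172 167 183 201 192 144  75  27  14  18  27  25  22  20  21  22  25]
 [ 79 150 201 212 216 199 175 166 186 211 192 132  66  30  16  20  20  23  23  20  20  23  28]
 [ 77 159 207 221 218 209 191 179 183 207 191 132  63  19  13  21  21  19  20  23  23  25  27]
 [ 63 142 197 224 220 218 213 210 211 222 204 153  70  17  16  18  19  21  24  20  18  23  24]
 [ 40  95 154 188 186 183 182 187 197 199 180 130  62  22  19  22  24  25  22  20  20  22  25]]
```

Request:
jog_arm --moves '[[[10.4, -32.9, 0], 0, -0.5], [[10.4, -32.9, 0], 0, -0.5], [[10.4, -32.9, 0], 0, -0.5], [[10.4, -32.9, 0], 0, -0.5], [[10.4, -32.9, 0], 0, -0.5], [[10.4, -32.9, 0], 0, -0.5], [[10.4, -32.9, 0], 0, -0.5], [[10.4, -32.9, 0], 0, -0.5], [[10.4, -32.9, 0], 0, -0.5], [[10.4, -32.9, 0], 0, -0.5], [[10.4, -32.9, 0], 0, -0.5], [[10.4, -32.9, 4], 0, -0.5], [[10.4, -32.9, 8], 0, -0.5], [[10.4, -32.9, 11], 0, -0.5], [[10.4, -32.9, 11], 0, -0.5], [[10.4, -32.9, 11], 0, -0.5]]'

```text
clock: 14.55
ee_pos: [379.9, -79.5, 144.9]
orientation: [-0.0, 0.996, 0.088, -0.001]
force: [-0.3, -0.4, 1.6]
width: 64.2
grip_force: 0.0
```

```bash
python3 - <<'E'
from h import *
s=ctrl.sense();print(s['clock'],loc(s['ee_pos']))
E
```

```text
14.55 [-310.66595708   -1.72761847  144.92119355]
```

Request:
jog_arm --moves '[[[3, -0.15, 0], 0, -0.5], [[6, -0.15, 0], 0, -0.5], [[9, -0.15, 0], 0, -0.5], [[10, -0.15, 0], 0, -0.5], [[10.8, -0.15, 0], 0, -0.5], [[10.8, -0.15, 0], 0, -0.5], [[10.8, -0.15, 0], 0, -0.5], [[10.8, -0.15, 0], 0, 1], [[10.8, -0.15, 0], 0, 1], [[10.8, -0.15, 0], 0, 1], [[10.8, -0.15, 0], 0, 1], [[10.8, -0.15, 0], 0, 1], [[10.8, -0.15, 0], 0, 1], [[10.8, -0.15, 0], 0, 1]]'

```text
clock: 15.72
ee_pos: [486.4, -58.8, 145.6]
orientation: [0.0, 0.996, 0.088, 0.0]
force: [-2.3, -4.6, 13.0]
width: 20.2
grip_force: 58.2
```

```bash
python3 - <<'E'
from h import *
s=ctrl.sense();print(s['clock'],loc(s['ee_pos']),s['width'],s['force'])
E
```

```text
15.7167 [-2.02165811e+02 -1.93057558e-01  1.45571052e+02] 20.24121208070533 [-2.31623737 -4.59361196 12.95727079]
```

Request:
jog_arm --moves '[[[-0.15, 0, 0], 0, 1], [[-0.3, 0, 0], 0, 1], [[-0.45, 0, 0], 0, 1], [[-0.55, 0, 0], 0, 1], [[-0.55, 0, 0], 0, 1], [[-0.55, 0, 0], 0, 1]]'

```text
clock: 16.22
ee_pos: [482.5, -59.5, 145.6]
orientation: [0.001, 0.996, 0.089, 0.002]
force: [7.6, -3.5, 4.7]
width: 20.4
grip_force: 58.5
```

```bash
python3 - <<'E'
from h import *
s=ctrl.sense();print(s['clock'],loc(s['ee_pos']),s['width'],s['force'])
E
```

```text
16.2167 [-206.13064931   -0.24001304  145.62698849] 20.355190937274493 [ 7.5898235  -3.52449199  4.65648124]
```

Request:
jog_arm --moves '[[[-0.1, 0, 0], 0, 1], [[-0.1, 0, 0], 0, 1], [[-0.1, 0, 0], 0, 1], [[-0.1, 0, 0], 0, -0.5], [[-0.1, 0, 0], 0, -0.5], [[-0.1, 0, 0], 0, -0.5], [[-0.1, 0, 0], 0, -0.5], [[-3, 0, 0], 0, -0.5], [[-6, 0, 0], 0, -0.5], [[-9, 0, 0], 0, -0.5], [[-12, 0, -4], 0, -0.5], [[-14, 0, -8], 0, -0.5], [[-16, 0, -11], 0, -0.5], [[-16, 0, -11], 0, -0.5]]'

```text
clock: 17.38
ee_pos: [321.3, -87.9, 258.9]
orientation: [0.0, 0.996, 0.088, 0.002]
force: [0.8, 0.6, -0.9]
width: 64.4
grip_force: 0.0
```

Request:
jog_arm --moves '[[[-4, 33, 0], 0, -0.5], [[-4, 33, 0], 0, -0.5], [[-4, 33, 0], 0, -0.5], [[-4, 33, 0], 0, -0.5], [[-4, 33, 0], 0, -0.5], [[-4, 33, 0], 0, -0.5], [[-4, 33, 0], 0, -0.5], [[-4, 33, 0], 0, -0.5], [[-4, 33, 0], 0, -0.5], [[-4, 33, 0], 0, -0.5], [[-4, 33, 0], 0, -0.5], [[-4, 33, 0], 0, -0.5]]'

```text
clock: 18.38
ee_pos: [342.8, -418.1, 255.0]
orientation: [-0.0, 0.996, 0.089, -0.0]
force: [0.5, 0.6, 0.1]
width: 63.7
grip_force: 0.0
```

```bash
python3 - <<'E'
from prof import *
np.set_printoptions(linewidth=220)
s=ctrl.sense();print(s['clock'],loc(s['ee_pos']))
sc=snap('scene');t=snap('top')
S=np.mean([snap('scene')['img'] for _ in range(5)],0).mean(2);T=np.mean([snap('top')['img'] for _ in range(5)],0).mean(2)
x1=np.arange(-171,-202,-1.5);print(x1.astype(int))
print('S ptr');print(prof(sc,S,(-99,-102,-105,-108),158,x1))
print('S idx');print(prof(sc,S,(-81,-84,-87,-90,-93),130,x1))
print('T ptr');print(prof(t,T,(-99,-102,-105,-108,-114),158,x1))
print('T idx');print(prof(t,T,(-72,-78,-81,-84,-87,-90,-93),130,x1))
for p,h in(((256,258),97),((404.5,242),100)):
  a=cv2.imread('pics/top0.png');u,v=map(int,p);d=cv2.absdiff(a,t['img'])[v-15:v+15,u-15:u+15];print('bottle diff',d.mean())
E
```

```text
18.3833 [-407.10802993 -328.39660247  254.96935866]
[-171 -172 -174 -175 -177 -178 -180 -181 -183 -184 -186 -187 -189 -190 -192 -193 -195 -196 -198 -199 -201]
S ptr
[[ 20  20  20  20  20  19  18  16  11  44 117 219 264 245 199 170 155 115  67  26  14]
 [ 20  20  20  20  20  19  18  14  13  49 131 229 255 240 199 170 120  67  28  12  17]
 [ 20  20  20  20  21  20  17  13  10  45 135 230 254 243 190 125  61  24  13  16  19]
 [ 20  19  19  19  19  19  18  12  11  48 139 225 261 224 147  74  25  15  15  19  20]]
S idx
[[ 53  49  48  47  44  39  52  95 153 184 189 196 198 199 186 161 137 111  76  49  44]
 [ 57  57  56  57  54  51  60  97 142 164 184 218 243 240 200 156 123 101  73  61  59]
 [ 56  56  55  57  55  51  57  80 104 116 151 205 239 229 187 142 115 102  95  95  91]
 [ 76  72  71  71  67  66  74  92 113 122 140 178 211 213 185 146 131 126 132 134 127]
 [128 121 109  98  92  99 113 140 149 144 155 184 217 216 178 148 140 140 149 151 144]]
T ptr
[[116 114 137 174 212 221 206 188 164 162 185 191 198 205 207 190 149 112  97 109 126]
 [135 139 152 185 216 229 221 195 178 188 210 209 2
[... 274 characters left out ...]
1  57  50  49  51  52]]
T idx
[[ 28  71 127 166 172 184 186 175 182 196 200 168 109  60  50  52  58  60  63  64  62]
 [ 30  59 104 143 163 163 160 159 162 168 182 170 124  71  47  56  55  57  59  60  61]
 [ 36  80 129 160 163 162 162 165 169 171 158 127  84  55  50  53  56  58  61  62  61]
 [ 32  71 127 165 166 172 176 177 174 173 172 146 100  62  53  51  55  59  59  60  63]
 [ 22  62 124 166 183 185 184 181 179 187 211 197 142  79  49  50  55  58  59  60  58]
 [ 31  76 131 170 189 187 186 183 186 200 223 214 165  93  47  50  53  58  59  59  61]
 [ 45  97 150 183 187 183 179 175 172 191 212 209 166  99  55  47  49  52  52  54  57]]
bottle diff 7.928518518518518
bottle diff 4.2774074074074075
```

In both views the index and pointer blades are level: −189.6 against −189.3 mm in scene, and about −186.5 against −186 mm in top. The pointer hasn't moved and the arm is clear, so I'm handing in.

```bash
python3 -c "
from h import *
print(ticket.hand_in())"
```

```text
the job is handed in; nothing more can be done
None
```

The gate is drawn out and its index blade stands level with the pointer blade to within about 1 mm in both camera views; the pull is released, the pointer has not moved, the arm kept well clear of both bottles, and the job was handed in at about 19 s.

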